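# Push a block through the parts chute flap

### The job

With your fingertips, push the rectangular metal block along the deck of the parts chute and in under the hanging flap, so that it swings the flap open and drops into the catch tray behind. Then draw the fingers back so that the flap swings fully shut. Only push the block, do not pick it up, and leave everything else where it is.

Things in the scene. Friction and masses are not known exactly. Their poses are not given: they have to be found in the camera images.
- chute: Sheet-metal parts chute fixed on the bench. Origin: on the bench under the middle of the doorway; x points from the feed deck through the doorway to the tray, y left along the doorway, z up. Deck: dark steel plate, top 90 mm above the bench, from x = -200 to +6 mm, where it ends; side rails at y = +-115 mm stand 12 mm above it.
- doorway (a point): Middle of the doorway at deck height, on its near face; axes as the chute's. The doorway is 6 mm deep, 110 mm wide (y = +-55), with blue upright wings on either side out to y = +-117, 75 mm tall above the deck. An axle 8 mm thick runs across the top, underside 62 mm, top 70 mm above the deck: fingertips leaning forward can follow in under it.
- flap (a joint): Steel flap hung from the axle, 104 mm wide, 0.12 kg, lower edge 4 mm above the deck. Angle in rad: 0 = hanging shut; grows as it swings away from the deck over the tray side (to 1.45). It cannot swing towards the deck and falls shut by its own weight. About 1 N opens it.
- tray (a point): Middle of the flat floor of the catch tray, 10 mm above the bench, 120 mm beyond the doorway. The tray is 166 mm wide inside, its end wall 182 mm beyond the doorway, walls 50 to 60 mm high. From the deck's end a slope of 48 degrees leads down to it, steep enough for the block to slide by itself.
- block_center (a point): Centre (half-way up) of the loose rectangular aluminium block on the deck: 80 mm long (its x axis), 60 mm wide (y), 36 mm tall, 0.3 to 0.6 kg, two dark bores on top. Starts in front of the doorway, a little askew and off-centre, x roughly towards the flap. It tips over the deck's end once over half of it is past; follow it until its tail reaches the doorway.
- chuck: small steel drill chuck standing on the deck beside the doorway, 38 mm across, 40 mm tall; origin: centre of its underside. Leave it alone.
- bushing: brass bushing standing on the deck beside the doorway, on the other side from the chuck, 36 mm across, 32 mm tall; origin: centre of its underside. Leave it alone.
- strip: flat brown strip on the bench beside the chute, 110 x 35 x 6 mm; origin: centre of its underside. Leave it alone.
- offcut: dark steel offcut on the bench beside the chute, 50 x 30 x 25 mm; origin: centre of its underside. Leave it alone.
- driver: screwdriver with an orange handle lying on the bench. Leave it alone.
- brush: bench brush with a brown handle lying on the bench. Leave it alone.
- drill: green cordless drill lying on the bench, about 230 mm long, 60 mm high. Leave it alone.
- block: The same block, origin at the centre of its underside (18 mm below its centre).
Mind the look-alikes: they are no part of the job. There is more than one size of the block; the job needs the middle-sized.

How it is judged (in metres and radians):
On the way, in this order (a step that is already met when the one before it is completed fails the run):
1. the block, still on the deck, has swung the flap open with its front under it (value of joint flap above 0.5 rad and x of block_center in the frame of chute between -0.045 and 0.02 m and y of block_center in the frame of chute between -0.055 and 0.055 m and z of block_center in the frame of chute between 0.085 and 0.118 m), for 0.05 s.
2. the block is through the doorway and down in the tray (x of block_center in the frame of chute between 0.02 and 0.18 m and y of block_center in the frame of chute between -0.08 and 0.08 m and z of block_center in the frame of chute below 0.075 m), for 0.2 s.
At the end, for the whole second after the job is handed in: The block lies at rest in the catch tray or on its slope, beyond the doorway (centre more than 20 mm past it, under 75 mm above the bench), and the flap hangs shut (within 0.06 rad) (all of step 2 and linear speed of block below 0.02 m/s and value of joint flap below 0.06 rad); the robot touches nothing.
It fails at once if the block is lifted (its centre more than 14 mm above where it slides) (z of block_center in the frame of chute above 0.122 m).
It fails at once if the chuck or the bushing on the deck is moved by more than 25 mm (distance of any of chuck, bushing from where it was at the start of the episode above 0.025 m).
It fails at once if the strip or the offcut beside the chute is moved by more than 25 mm (distance of any of strip, offcut from where it was at the start of the episode above 0.025 m).
It fails at once if the screwdriver, the brush or the drill is moved by more than 25 mm (distance of any of driver, brush, drill from where it was at the start of the episode above 0.025 m).
It also fails if it takes over 38 s, if anything falls off the work surface, if the arm or the gripper's body presses on something with over 40 N, if the wrist force passes 120 N, or if a joint passes its speed limit or range.

### The arm

A 6-joint arm with a two-finger parallel gripper is mounted at the origin on the work surface. World frame = base frame: x ahead of the robot, y to its left, z up, the work surface at z = 0. Lengths are in mm, angles in rad, forces in N, time in s.
With the tool pointing down it reaches from about 325 to 850 mm from the base axis. Payload 15.5 kg.
Tool frame: the origin (TCP) lies at the very end of the fingers, on their centre line; the grasp point (between the pads) lies r.hold_point_z behind it (r.hold_point_z is the distance from the TCP to the grasp point, in mm); z points along the fingers, y is the line along which they close (so a half turn about z gives the same grasp; the last joint's range is limited). The gripper opens to 91 mm and grips with 3 to 60 N. Pads are 32 mm wide; open, the fingers measure 118 mm over their backs; the gripper's body (76 mm by 178 mm) begins 60 mm behind the grasp point.
Start: joints at [1.196, 0.494, 1.345, -0, 1.302, -0.096], TCP at [171.996, 600.869, 213.915] pointing down, gripper open.
Joint ranges: [-2.91, 2.91], [-0.82, 2.16], [0.22, 2.67], [-1.22, 4.37], [0.12, 2.79], [-3.08, 3.08]. Speed limits (rad/s): [1.89, 1.89, 2.57, 3.01, 3.01, 3.01].

### API

Orientations are given as a unit quaternion [w, x, y, z].
In Python, from bench import r gives the robot as it stands. The module is installed in compiled form; this text tells all that it offers.
- The arm moves only by the shell command python3 -m jog 'ROWS' [FORCE]. ROWS is a JSON object of lists of equal length, an entry for each row: "twist": the turn, a rotation vector about the tool's x, y, z in units of 8 degrees (1.0 is 8 degrees), a list of three; "linear": the shift along the tool's x, y, z in units of 25 mm (1.0 is 25 mm), a list of three; "fingers": the closure in counts, from 0 (fully open) to 255 (shut). In form: {"twist": [[rx, ry, rz], ...], "linear": [[tx, ty, tz], ...], "fingers": [fingers, ...]}. A call has 1 to 20 rows; each row is the pose to reach, as a shift and turn from the pose commanded when the call began, along the tool's axes at that moment; what a row does not reach only later rows make up. A row lasts 1/10 s, in which the tool goes at most 50 mm and 8.59 degrees, less where a joint would pass 70% of its speed; a pose out of reach is approached as far as the arm can. A call with a gripper value outside its range is refused whole. The fingers move at their own pace and stop on an object; FORCE is the grip in N (left out, the last holds). Time passes only in rows, so rows that repeat a pose let the fingers close. It gives the time, the measured TCP pose, the force, the opening and the grip force at its end, in the units of the state.
- r.observe(): the state, without advancing time (a new reading comes with each control period).
- r.grab_frame(name): name is "scene" or "top"; returns the picture (400x640x3 uint8, red, green, blue); there is no depth.
- r.calibration(name): a dict with "fx", "fy", "cx", "cy" (pixels), "position" and "rotation" of the camera in the world. Camera axes: x right, y up, looking along -z (the intrinsics and any distortion apply to the point x, -y, -z); pixel columns grow to the right and rows downward; lengths in mm; the calibration is good to about 2 mm. A picture is of the moment at which its call begins. calibration takes no time and is no camera call.
- r.finish_job(): hands the job in; it is judged then, once.
The state is a dict: "t": time; "q": joint angles; "qvel": joint speeds; "joint_torque": joint torques, N m; "position": TCP position; "tool_rot": TCP orientation; "ft_force": force on the tool from outside, world axes, zero at the start; "wrist_torque": the same for the moment, N m; "opening": opening from 0.0 (shut) to 1.0 (fully open); "grip_force": force on a finger pad.
Only numpy, scipy, OpenCV 4.12 (cv2) and the standard library are available. Lean on these libraries where they do the work, as an engineer would, in place of code of your own. Each camera call takes 0.05 s, during which the arm holds its last target. There are 200 camera calls.

## Working session

There is one attempt and no reset: what is moved stays moved. The work goes in short steps, Python scripts to look and compute and a shell command to move; the robot and the scene stay as the last step left them, time stands still between calls to the robot, and variables do not carry over. Pictures are saved under pics/ and viewed, at most 10 in all, crops included, and the job is handed in when it is done.

```bash
mkdir -p pics; python3 - <<'E'
from bench import r
import cv2
for n in("scene","top"):
    cv2.imwrite(f"pics/{n}0.png",r.grab_frame(n)[:,:,::-1]); print(n,r.calibration(n))
o=r.observe();print(o['t'],o['position'],o['tool_rot'],o['ft_force'],o['opening'],r.hold_point_z)
E
```

```text
scene {'fx': 401.77593045577896, 'fy': 401.77593045577896, 'cx': 321.00233267410243, 'cy': 199.44101890933257, 'position': array([1120.34198418,  460.04836153, 1270.72517117]), 'rotation': array([0.39576648, 0.11188603, 0.23731381, 0.88007532])}
top {'fx': 376.2150930955813, 'fy': 376.2150930955813, 'cx': 317.87088825050995, 'cy': 197.8950721448262, 'position': array([ 4.01930670e+02, -1.18129076e+00,  1.53940632e+03]), 'rotation': array([-0.69999419, -0.05590527,  0.04523208,  0.71051868])}
0.1 [171.87613303 600.55254978 213.40794597] [-1.21461052e-04  1.38944800e-01  9.90299984e-01 -5.18693782e-04] [ 0.0044064   0.08488501 -0.68082251] 1.0005073419464572 18.8
```

View pics/scene0.png

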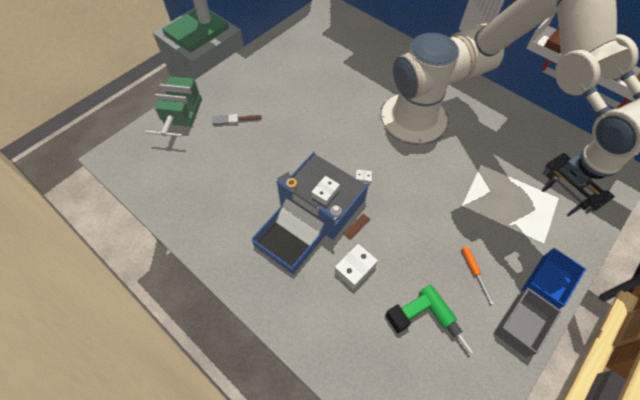

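View pics/top0.png

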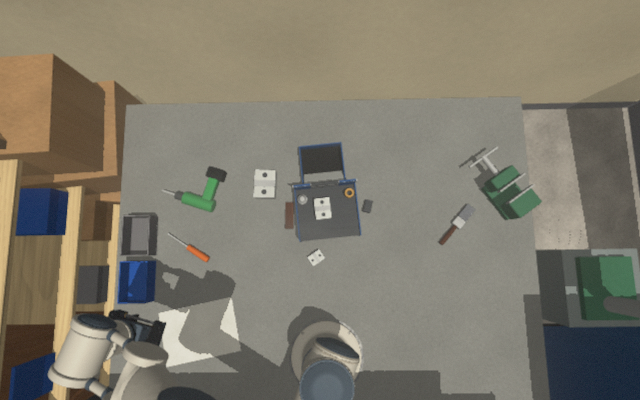

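The top view shows the chute near pixel (326,200), with the doorway at about row 184 and the block at (322,208). A small look-alike sits at (316,257) and a large one at (264,184). The chuck is on the left (world +y) and the bushing on the right. I'll enlarge both views.

```bash
python3 - <<'E'
import cv2
a=cv2.imread("pics/top0.png")[135:265,270:390]; cv2.imwrite("pics/topc.png",cv2.resize(a,None,fx=4.6,fy=4.6,interpolation=cv2.INTER_CUBIC)[:598])
a=cv2.imread("pics/scene0.png")[145:275,245:385]; cv2.imwrite("pics/scc.png",cv2.resize(a,None,fx=4.6,fy=4.6,interpolation=cv2.INTER_CUBIC)[:598])
E
```

```text
(no output)
```

View pics/topc.png

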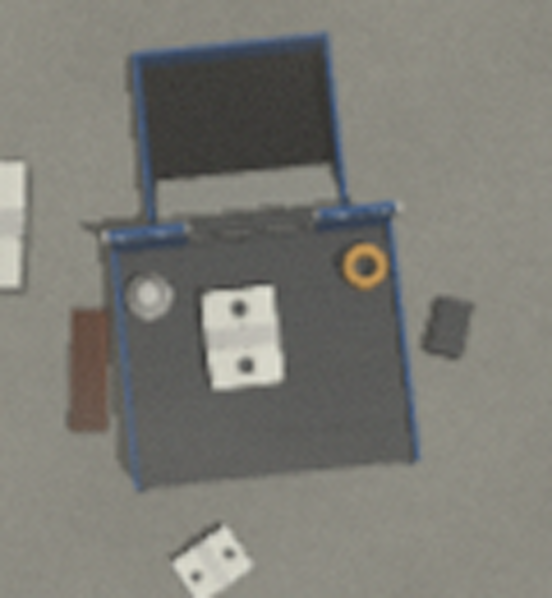

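View pics/scc.png

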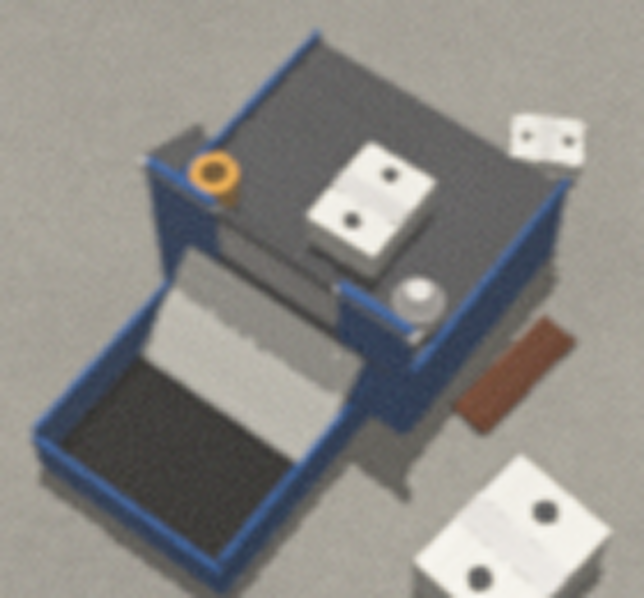

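```bash
cat > h.py <<'E'
import numpy as np
from bench import r
from scipy.spatial.transform import Rotation as R
from scipy.optimize import least_squares
def q2R(q): return R.from_quat(q,scalar_first=True)
OFF={"top":(270,135),"scene":(245,145)}
def full(n,c): return (np.array(c,float)+.5)/4.6-.5+OFF[n]
def proj(n,P):
    c=r.calibration(n); p=q2R(c['rotation']).inv().apply(np.atleast_2d(P)-c['position'])
    return np.c_[c['cx']+c['fx']*p[:,0]/-p[:,2], c['cy']-c['fy']*p[:,1]/-p[:,2]]
def back(n,px,z):
    c=r.calibration(n); d=q2R(c['rotation']).apply([(px[0]-c['cx'])/c['fx'],-(px[1]-c['cy'])/c['fy'],-1])
    return c['position']+d*(z-c['position'][2])/d[2]
def fit(obs,x0):  # obs: (cam, crop px, local point)
    def T(v,p): return R.from_euler('z',v[2]).apply(p)+[v[0],v[1],0]
    f=lambda v: np.concatenate([(proj(n,T(v,p))[0]-full(n,c)) for n,c,p in obs])
    s=least_squares(f,x0,x_scale=[100,100,1],loss='soft_l1'); return s.x,s.fun.reshape(-1,2)
E
python3 - <<'E'
from h import *
np.set_printoptions(precision=2,suppress=True)
L=[("top",(138,488),(-200,115,102)),("top",(417,460),(-200,-115,102)),("top",(105,238),(0,117,165)),("top",(395,211),(0,-117,165)),
("scene",(316,35),(-200,-115,102)),("scene",(568,183),(-200,115,102)),("scene",(150,160),(3,-117,165)),("scene",(413,333),(3,117,165))]
c,e=fit(L,[480,0,0]); print("chute",c,"\n",e)
zb=126
B=[("top",(203,293),(40,30,zb)),("top",(274,286),(40,-30,zb)),("top",(284,381),(-40,-30,zb)),("top",(213,390),(-40,30,zb)),
("scene",(372,141),(-40,-30,zb)),("scene",(437,184),(-40,30,zb)),("scene",(375,262),(40,30,zb)),("scene",(307,214),(40,-30,zb))]
b,e=fit(B,[450,0,0]); print("block",b,"\n",e)
for n in("top","scene"):
  b2,_=fit([x for x in B if x[0]==n],b);c2,_=fit([x for x in L if x[0]==n],c);print(n,b2,c2)
loc=lambda p:R.from_euler('z',-c[2]).apply(np.array([p[0]-c[0],p[1]-c[1],0]))[:2]
print("block in chute",loc(b),b[2]-c[2])
for nm,n,px,z in(("chuck","top",(150,296),130),("chuck","scene",(418,294),130),("bush","top",(365,266),122),("bush","scene",(214,172),122)):
  print(nm,loc(back(n,full(n,px),z)))
E
```

```text
chute [654.5   -5.15   0.09] 
 [[-0.27  0.23]
 [-0.72  0.11]
 [ 0.18  0.21]
 [-0.14 -0.4 ]
 [ 0.79 -0.42]
 [-0.77 -0.62]
 [-0.85  0.17]
 [ 0.05  0.22]]
block [566.28   3.65   0.09] 
 [[-0.65  0.26]
 [-0.36  0.19]
 [-0.33  0.45]
 [-0.75  0.1 ]
 [-0.46  0.19]
 [-0.28 -0.29]
 [-0.77 -0.88]
 [-0.48  0.26]]
top [567.19   1.68   0.09] [654.65  -5.96   0.09]
scene [565.66   5.34   0.08] [654.32  -4.33   0.09]
block in chute [-87.1   16.51] -0.0019792738715021657
chuck [-44.85  87.49]
chuck [-40.95  91.5 ]
bush [-37.18 -91.8 ]
bush [-38.84 -91.49]
```

```bash
cat >> h.py <<'E'
C=np.array([654.5,-5.2,0]); YAW=0.09
Rc=R.from_euler('z',YAW)
def rows(x,y,z,lean=30,yaw=0):
    o=r.observe(); cur=q2R(o['tool_rot']); p=np.array(o['position'])
    base=R.from_matrix(np.array([[-1,0,0],[0,1,0],[0,0,-1.]]))
    tgt=Rc*R.from_euler('z',yaw,degrees=True)*R.from_euler('y',-lean,degrees=True)*base
    P=Rc.apply([x,y,0])+C; P[2]=z
    print("now chute",np.round(Rc.inv().apply(p-C),1),"F",np.round(o['ft_force'],1),"t",o['t'],"q",np.round(o['q'],2))
    print("twist",np.round(np.degrees((cur.inv()*tgt).as_rotvec())/8,2),"linear",np.round(cur.inv().apply(P-p)/25,2))
E
python3 -c "
from h import *
rows(-162,16.5,235)"
```

```text
now chute [-426.2  646.7  213.4] F [ 0.   0.1 -0.7] t 0.1 q [ 1.2   0.49  1.35 -0.    1.3  -0.1 ]
twist [-0.7  -3.71 -2.58] linear [-18.95 -19.7   -0.84]
```

```bash
python3 -m jog '{"twist":[[0,0,0],[-0.7,-3.71,-2.58],[-0.7,-3.71,-2.58],[-0.7,-3.71,-2.58],[-0.7,-3.71,-2.58],[-0.7,-3.71,-2.58],[-0.7,-3.71,-2.58],[-0.7,-3.71,-2.58],[-0.7,-3.71,-2.58],[-0.7,-3.71,-2.58],[-0.7,-3.71,-2.58],[-0.7,-3.71,-2.58],[-0.7,-3.71,-2.58],[-0.7,-3.71,-2.58],[-0.7,-3.71,-2.58],[-0.7,-3.71,-2.58],[-0.7,-3.71,-2.58],[-0.7,-3.71,-2.58],[-0.7,-3.71,-2.58],[-0.7,-3.71,-2.58]],"linear":[[0,0,-1],[-18.95,-19.7,-0.84],[-18.95,-19.7,-0.84],[-18.95,-19.7,-0.84],[-18.95,-19.7,-0.84],[-18.95,-19.7,-0.84],[-18.95,-19.7,-0.84],[-18.95,-19.7,-0.84],[-18.95,-19.7,-0.84],[-18.95,-19.7,-0.84],[-18.95,-19.7,-0.84],[-18.95,-19.7,-0.84],[-18.95,-19.7,-0.84],[-18.95,-19.7,-0.84],[-18.95,-19.7,-0.84],[-18.95,-19.7,-0.84],[-18.95,-19.7,-0.84],[-18.95,-19.7,-0.84],[-18.95,-19.7,-0.84],[-18.95,-19.7,-0.84]],"fingers":[175,175,175,175,175,175,175,175,175,175,175,175,175,175,175,175,175,175,175,175]}'
python3 -c "
from h import *
rows(-162,16.5,106)"
```

```text
t: 2.1
position: [491.2, -2.3, 234.5]
tool_rot: [0.258, -0.043, 0.965, 0.012]
ft_force: [-0.8, -0.2, 0.4]
opening: 0.316
grip_force: 0.0
now chute [-162.4   17.5  234.5] F [-0.8 -0.2  0.4] t 2.1 q [-0.25  0.09  2.06  0.35  0.51 -2.17]
twist [ 0.01 -0.   -0.  ] linear [ 2.55 -0.05  4.46]
```

```bash
python3 -m jog '{"twist":[[0,0,0],[0,0,0],[0,0,0],[0,0,0],[0,0,0],[0,0,0],[0,0,0],[0,0,0]],"linear":[[0.45,0,0.8],[0.9,0,1.6],[1.35,0,2.4],[1.8,0,3.2],[2.2,0,3.9],[2.4,0,4.2],[2.55,0,4.46],[2.55,0,4.46]],"fingers":[175,175,175,175,175,175,175,175]}'
python3 - <<'E'
from h import *
import cv2
for n,o in(("top",(290,150)),("scene",(270,130))):
    a=r.grab_frame(n)[:,:,::-1][o[1]:o[1]+100,o[0]:o[0]+100]; cv2.imwrite(f"pics/{n}2.png",cv2.resize(a,None,fx=6,fy=6,interpolation=cv2.INTER_CUBIC))
rows(-145,16.5,104)
E
```

```text
t: 2.9
position: [495.6, -0.6, 114.1]
tool_rot: [0.252, -0.047, 0.966, 0.011]
ft_force: [-0.0, 1.5, -0.1]
opening: 0.316
grip_force: 0.0
now chute [-157.6   18.3  114.9] F [-0.2 -0.1 -0.1] t 3.0 q [-0.24  0.38  2.22  1.22  0.17 -3.08]
twist [ 0.01 -0.08  0.05] linear [-0.22 -0.07  0.63]
```

View pics/scene2.png

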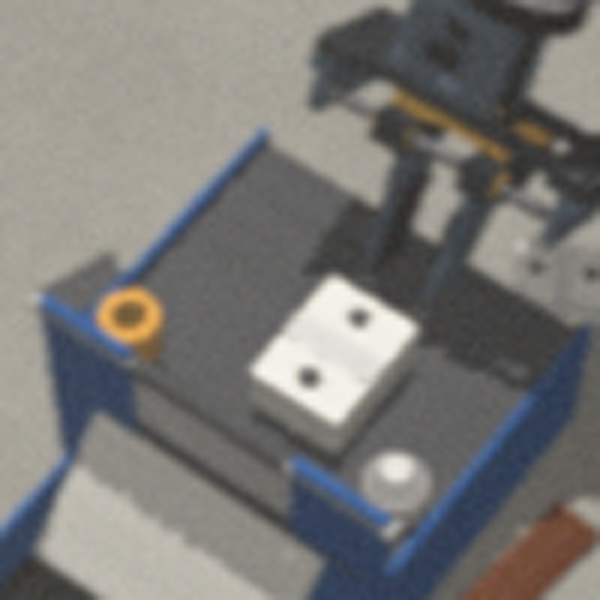

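The scene crop shows the fingers behind the block, with tips at about (375,260) and (430,305), centred on it to within 1–2 mm. But the wrist is close to singular and joint 6 is at its limit. I'll cut the lean to 15° here.

```bash
python3 -c "
from h import *
rows(-165,16.5,135,15)"
```

```text
now chute [-157.6   18.3  114.9] F [-0.2 -0.1 -0.1] t 3.0 q [-0.24  0.38  2.22  1.22  0.17 -3.08]
twist [0.   1.8  0.05] linear [-0.13 -0.07 -0.85]
```

```bash
python3 -m jog '{"twist":[[0,0.4,0],[0,0.9,0],[0,1.4,0],[0,1.8,0],[0,1.8,0],[0,1.8,0],[0,1.8,0],[0,1.8,0]],"linear":[[0,0,-0.4],[0,0,-0.85],[-0.1,-0.07,-0.85],[-0.13,-0.07,-0.85],[-0.13,-0.07,-0.85],[-0.13,-0.07,-0.85],[-0.13,-0.07,-0.85],[-0.13,-0.07,-0.85]],"fingers":[175,175,175,175,175,175,175,175]}'
python3 -c "
from h import *
rows(-158,16.5,102,15)"
```

```text
t: 3.8
position: [488.3, -4.1, 134.8]
tool_rot: [0.131, -0.046, 0.99, 0.006]
ft_force: [-0.6, 0.4, -0.6]
opening: 0.316
grip_force: 0.0
now chute [-165.5   16.1  134.8] F [-0.6  0.4 -0.6] t 3.8 q [-0.18  0.32  1.99  0.13  0.58 -1.94]
twist [0.   0.   0.01] linear [0.05 0.02 1.34]
```

```bash
python3 -m jog '{"twist":[[0,0,0],[0,0,0],[0,0,0],[0,0,0]],"linear":[[0,0,0.5],[0.05,0.02,1.0],[0.05,0.02,1.35],[0.05,0.02,1.35]],"fingers":[175,175,175,175]}'
python3 -c "
from h import *
rows(-102,10,101,15);rows(-150,16.5,101,15);rows(-11,8,101,15)"
```

```text
t: 4.2
position: [495.0, -3.0, 100.4]
tool_rot: [0.129, -0.044, 0.991, 0.006]
ft_force: [0.1, 0.0, 0.0]
opening: 0.314
grip_force: 0.0
now chute [-158.6   16.6  100.4] F [0.1 0.  0. ] t 4.2 q [-0.18  0.4   2.01  0.15  0.48 -1.96]
twist [ 0.01 -0.02 -0.  ] linear [-2.2  -0.26  0.56]
now chute [-158.6   16.6  100.4] F [0.1 0.  0. ] t 4.2 q [-0.18  0.4   2.01  0.15  0.48 -1.96]
twist [ 0.01 -0.02 -0.  ] linear [-0.34 -0.    0.07]
now chute [-158.6   16.6  100.4] F [0.1 0.  0. ] t 4.2 q [-0.18  0.4   2.01  0.15  0.48 -1.96]
twist [ 0.01 -0.02 -0.  ] linear [-5.71 -0.34  1.49]
```

```bash
python3 -m jog '{"twist":[[0,0,0],[0,0,0],[0,0,0],[0,0,0],[0,0,0],[0,0,0],[0,0,0],[0,0,0],[0,0,0],[0,0,0],[0,0,0],[0,0,0],[0,0,0]],"linear":[[-0.2,0,0.05],[-0.4,0,0.1],[-0.6,0,0.15],[-0.75,0,0.19],[-0.92,-0.03,0.23],[-1.1,-0.06,0.28],[-1.3,-0.1,0.33],[-1.5,-0.14,0.38],[-1.7,-0.18,0.43],[-1.9,-0.22,0.48],[-2.05,-0.25,0.52],[-2.2,-0.28,0.56],[-2.2,-0.28,0.56]],"fingers":[175,175,175,175,175,175,175,175,175,175,175,175,175]}'
python3 - <<'E'
from h import *
import cv2
for n,o in(("top",(290,150)),("scene",(270,130))):
    a=r.grab_frame(n)[:,:,::-1][o[1]:o[1]+100,o[0]:o[0]+100]; cv2.imwrite(f"pics/{n}3.png",cv2.resize(a,None,fx=6,fy=6,interpolation=cv2.INTER_CUBIC))
rows(-35,8,101,15)
E
```

```text
t: 5.5
position: [553.8, -5.2, 102.2]
tool_rot: [0.13, -0.044, 0.99, 0.006]
ft_force: [-0.1, 0.1, -0.3]
opening: 0.315
grip_force: 0.1
now chute [-100.7    9.2  102.2] F [ 0.2  0.1 -0.2] t 5.6 q [-0.16  0.45  1.88  0.12  0.56 -1.91]
twist [ 0.   -0.   -0.01] linear [-2.53 -0.04  0.73]
```

View pics/scene3.png

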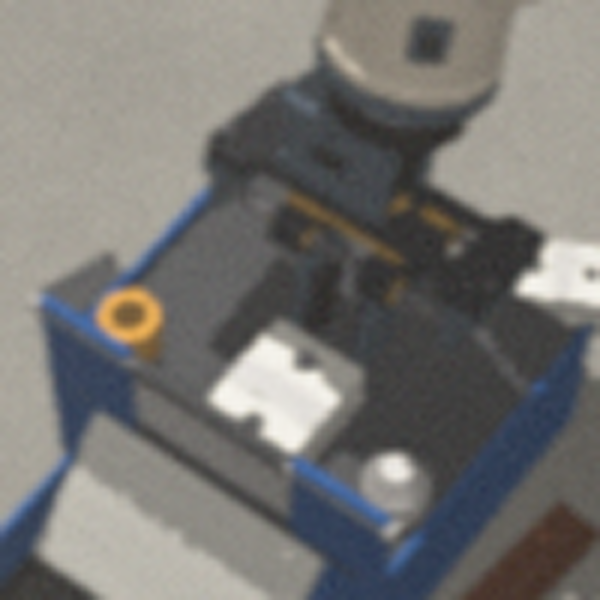

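The scene crop shows the block just short of the flap, still square to it. Its top corners are at about (210,398), (300,452), (365,375) and (278,325).

```bash
python3 - <<'E'
from h import *
for px,l in(((210,398),"FR"),((300,452),"FL"),((365,375),"BL"),((278,325),"BR")):
    f=(np.array(px)+.5)/6-.5+(270,130); print(l,np.round(Rc.inv().apply(back("scene",f,126)-C)[:2],1))
E
```

```text
FR [-20.7 -19.6]
FL [-22.7  40.8]
BL [-83.9  40.6]
BR [-81.6 -18. ]
```

```bash
python3 -m jog '{"twist":[[0,0,0],[0,0,0],[0,0,0],[0,0,0],[0,0,0],[0,0,0],[0,0,0],[0,0,0],[0,0,0],[0,0,0],[0,0,0],[0,0,0],[0,0,0],[0,0,0],[0,0,0],[0,0,0],[0,0,0],[0,0,0],[0,0,0],[0,0,0]],"linear":[[-0.15,-0.01,0.05],[-0.35,-0.02,0.1],[-0.55,-0.03,0.15],[-0.75,-0.04,0.2],[-0.95,-0.05,0.25],[-1.15,-0.06,0.31],[-1.35,-0.07,0.36],[-1.55,-0.08,0.42],[-1.75,-0.09,0.47],[-1.95,-0.1,0.52],[-2.15,-0.1,0.58],[-2.35,-0.1,0.63],[-2.55,-0.1,0.68],[-2.7,-0.1,0.72],[-2.85,-0.1,0.76],[-3.0,-0.1,0.8],[-3.15,-0.1,0.84],[-3.25,-0.1,0.87],[-3.35,-0.1,0.9],[-3.35,-0.1,0.9]],"fingers":[175,175,175,175,175,175,175,175,175,175,175,175,175,175,175,175,175,175,175,175]}'
python3 - <<'E'
from h import *
import cv2
o=(245,140)
a=r.grab_frame("scene")[:,:,::-1][o[1]:o[1]+130,o[0]:o[0]+130]; cv2.imwrite("pics/scene4.png",cv2.resize(a,None,fx=4.6,fy=4.6,interpolation=cv2.INTER_CUBIC))
rows(-110,8,102,15)
E
```

```text
t: 7.6
position: [639.9, 0.2, 101.9]
tool_rot: [0.13, -0.044, 0.991, 0.006]
ft_force: [0.3, 0.3, -0.1]
opening: 0.316
grip_force: 0.0
now chute [-14.4   6.7 101.9] F [-0.7  0.4 -0.1] t 7.65 q [-0.12  0.54  1.67  0.09  0.68 -1.85]
twist [ 0.   -0.01 -0.01] linear [ 3.7   0.05 -0.99]
```

View pics/scene4.png

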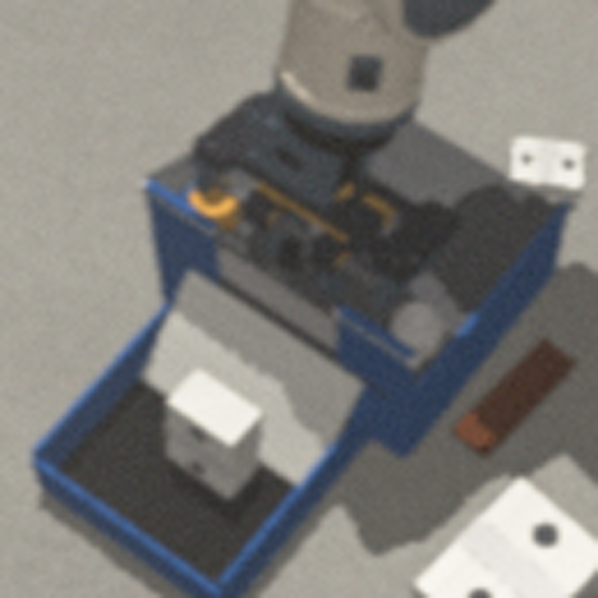

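The block is in the tray at about (213,435), standing on end with its bores facing outward. That puts its centre at roughly 50 mm, under the 75 mm limit. I'll retract the fingers and check the flap.

```bash
python3 -m jog '{"twist":[[0,0,0],[0,0,0],[0,0,0],[0,0,0],[0,0,0],[0,0,0],[0,0,0],[0,0,0],[0,0,0],[0,0,0],[0,0,0],[0,0,0],[0,0,0],[0,0,0],[0,0,0]],"linear":[[0.4,0,-0.11],[0.8,0,-0.21],[1.2,0,-0.32],[1.6,0,-0.43],[2.0,0,-0.54],[2.4,0,-0.64],[2.8,0,-0.75],[3.2,0,-0.86],[3.7,0,-0.99],[3.7,0,-1.3],[3.7,0,-2.0],[3.7,0,-3.0],[3.7,0,-4.0],[3.7,0,-4.0],[3.7,0,-4.0]],"fingers":[175,175,175,175,175,175,175,175,175,175,175,175,175,175,175]}'
python3 - <<'E'
from h import *
import cv2
o=(245,140)
a=r.grab_frame("scene")[:,:,::-1][o[1]:o[1]+130,o[0]:o[0]+130]; cv2.imwrite("pics/scene5.png",cv2.resize(a,None,fx=4.6,fy=4.6,interpolation=cv2.INTER_CUBIC))
print(r.observe()['ft_force'])
E
```

```text
t: 9.15
position: [525.4, -10.2, 175.5]
tool_rot: [0.131, -0.044, 0.99, 0.006]
ft_force: [0.2, 0.4, 0.1]
opening: 0.313
grip_force: 0.0
[ 0.21044037 -0.02879669  0.27519479]
```

View pics/scene5.png

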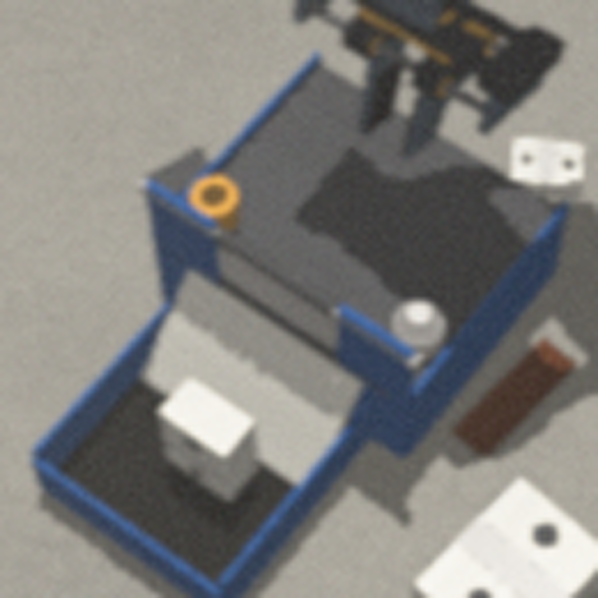

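The flap is shut, the fingers are clear, and the chuck and bushing haven't moved. The block's top edge shifted by about 10 crop pixels, so I'll let it settle and check that it is at rest.

```bash
cat > m.py <<'E'
from h import *
import cv2,sys
o=(245,140)
a=r.grab_frame("scene")[:,:,::-1][o[1]:o[1]+130,o[0]:o[0]+130]; a=cv2.resize(a,None,fx=4.6,fy=4.6,interpolation=cv2.INTER_CUBIC)
def roi(i): return cv2.GaussianBlur(cv2.cvtColor(i,cv2.COLOR_BGR2GRAY),(0,0),4)[340:530,130:290].astype(np.float64)
b=cv2.imread(sys.argv[1]); cv2.imwrite(sys.argv[2],a)
d=abs(roi(a)-roi(b)); print(d.max(),d.mean(),cv2.phaseCorrelate(roi(b),roi(a)))
E
W='{"twist":[[0,0,0],[0,0,0],[0,0,0],[0,0,0],[0,0,0],[0,0,0],[0,0,0],[0,0,0],[0,0,0],[0,0,0]],"linear":[[0,0,0],[0,0,0],[0,0,0],[0,0,0],[0,0,0],[0,0,0],[0,0,0],[0,0,0],[0,0,0],[0,0,0]],"fingers":[175,175,175,175,175,175,175,175,175,175]}'
python3 -m jog '{"twist":[[0,0,0],[0,0,0],[0,0,0],[0,0,0],[0,0,0],[0,0,0],[0,0,0],[0,0,0],[0,0,0],[0,0,0]],"linear":[[0,0,0],[0,0,0],[0,0,0],[0,0,0],[0,0,0],[0,0,0],[0,0,0],[0,0,0],[0,0,0],[0,0,0]],"fingers":[175,175,175,175,175,175,175,175,175,175]}' | head -1
python3 m.py pics/scene5.png pics/scene6.png
python3 -m jog '{"twist":[[0,0,0],[0,0,0],[0,0,0],[0,0,0],[0,0,0],[0,0,0],[0,0,0],[0,0,0],[0,0,0],[0,0,0]],"linear":[[0,0,0],[0,0,0],[0,0,0],[0,0,0],[0,0,0],[0,0,0],[0,0,0],[0,0,0],[0,0,0],[0,0,0]],"fingers":[175,175,175,175,175,175,175,175,175,175]}' | head -1
python3 m.py pics/scene6.png pics/scene7.png
```

```text
t: 10.2
4.0 0.5614144736842105 ((0.0018199097902851236, 0.061795520634746026), 0.7807343127056777)
t: 11.25
3.0 0.5421710526315789 ((-0.015569830562156994, 0.008740008270081034), 0.7776866651344377)
```

The block is at rest, so I'm handing the job in.

```bash
python3 -c "
from bench import r
print(r.finish_job())"
```

```text
the job is handed in; nothing more can be done
None
```

The block was pushed through the flap and rests on end in the catch tray, the flap hangs shut and the fingers are clear; the job was handed in at about 11 s, and the system returned no verdict.

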